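Update the reorder tags on the bur stock rack

ROBOT

A 6-joint arm with a two-finger parallel gripper is mounted at the origin on a cart in front of the work surface, level with it; the furniture and walls round the work are solid. World frame = base frame: x ahead of the robot, y to its left, z up, the work surface at z = 0. Lengths are in mm, angles in degrees, forces in N, time in s.
With the tool pointing down it reaches from about 350 to 875 mm from the base axis. Payload 4.2 kg.
Tool frame: the origin (TCP) lies midway between the tips of the shut fingers; the grasp point (between the pads) lies 19 mm behind it; x points along the fingers, y is the direction in which the jaws open and shut, and the axes are right-handed (so a half turn about x gives the same grasp; the last joint's range is limited). The gripper opens to 85 mm and grips with 20 to 120 N. Pads are 22 mm wide; open, the fingers measure 114 mm over their backs; the gripper's body (76 mm by 85 mm) begins 54 mm behind the grasp point. The pads swing forward as they close: fully open they stand 13 mm farther back than shut.
Start: joints at [82.827, 22.042, 0.453, 0, -68.411, -14.817], TCP at [233.996, 579.521, 231.312] pointing down, gripper open.
Joint ranges: [-179.83, 179.83], [-69.29, 118.12], [-61.27, 80.66], [-181.25, 117.63], [-171.15, -9.14], [-177.46, 177.46]. Speed limits (degrees/s): [159.86, 159.86, 180, 180, 180, 180].

INTERFACE

Orientations are given as a 3x3 rotation matrix whose columns are the frame's x, y, z axes.
In Python, from plant import r gives the robot as it stands.
- The arm moves only by the tool play_rows, never from a script. Its argument "motion" is a list of rows, each a list of 3 entries, a list of its own where there are three numbers: the shift along the tool's x, y, z in units of 25 mm (1.0 is 25 mm), then the turn about the tool's x in units of 6 degrees (1.0 is 6 degrees), then the finger opening in mm, from 0 to 85.4. In form: [[[dx, dy, dz], yaw, claw], ...]. A call has 1 to 10 rows; each row shifts and turns the commanded pose from where the row before left it, along the tool's axes as they then stand; what a row does not reach is not made up. A row lasts 1/12 s, in which the tool goes at most 41.7 mm and 7.16 degrees, less where a joint would pass 70% of its speed; a pose out of reach is approached as far as the arm can. A call is refused whole if a number of a shift passes 1 or a number of a turn 1, either way. A call with a gripper value outside its range is refused whole. The fingers move at their own pace and stop on an object; "squeeze" is the grip in N (left out, the last holds). Time passes only in rows, so rows that do not move let the fingers close. It gives the time, the measured TCP pose, the force and the opening at its end, in the units of the state.
- r.state(): the state, without advancing time (a new reading comes with each control period).
- r.camera(name): name is "scene" or "side" or "wrist"; returns the picture (400x640x3 uint8, red, green, blue); there is no depth.
- r.camera_model(name): a dict with "fx", "fy", "cx", "cy" (pixels), "dist" ([k1, k2, p1, p2, k3] as OpenCV has them; the pictures are not rectified), "rvec" (rotation vector, rad) and "tvec" (3), from world to camera coordinates, as OpenCV has them. Camera axes: x right, y down, z forward; pixel columns grow to the right and rows downward; lengths in mm; the calibration is good to about 2 mm. A picture is of the moment at which its call begins: read the wrist's pose just before it. camera_model takes no time and is no camera call; for the wrist camera it gives the pose at the moment of the call.
- r.close_job(): hands the job in, once; it reports no verdict.
The state is a dict: "t": time; "q": joint angles; "dq": joint speeds; "joint_efforts": joint torques, N m; "tool_pos": TCP position; "orientation": TCP orientation; "ft_force": force on the tool from outside, world axes, zero at the start; "torque": the same for the moment, N m; "grip_width": finger opening in mm.
Only numpy, scipy, OpenCV 4.12 (cv2) and the standard library are available. Lean on these libraries where they do the work, as an engineer would, in place of code of your own. Each camera call takes 0.05 s, during which the arm holds its last target.

TASK

Bring the flip tags on the bur stock rack up to date: with a fingertip, flip tags so that every full bin (a bur box in all four pockets) shows green and every bin with an empty pocket shows red. Push only the tags that are wrong, gently from behind their tabs and without pinching them, until each tips past the middle and falls flat by itself, and leave the tags that are already right, the boxes and the tools lying about where they are.

Things in the scene. Friction and masses are not known exactly. Their poses are not given: they have to be found in the camera images.
- holder_1: Tag holder, fixed at the back of one of a wooden rack's four bays (104 mm apart). Origin: foot of the tag's hinge, 66 mm above the bench; x to the back (away from the robot), y left, z up. Hinge leans back 22 deg from z towards x. Plate behind the tag, same lean, y -38 to 38, top at 108 mm above the bench, x = 24; clip behind to x = 25, lower. Only tabs stand above 110 mm.
- holder_2: Tag holder, fixed at the back of one of a wooden rack's four bays (104 mm apart). Origin: foot of the tag's hinge, 66 mm above the bench; x to the back (away from the robot), y left, z up. Hinge leans back 22 deg from z towards x. Plate behind the tag, same lean, y -38 to 38, top at 108 mm above the bench, x = 24; clip behind to x = 25, lower. Only tabs stand above 110 mm.
- holder_3: Tag holder, fixed at the back of one of a wooden rack's four bays (104 mm apart). Origin: foot of the tag's hinge, 66 mm above the bench; x to the back (away from the robot), y left, z up. Hinge leans back 22 deg from z towards x. Plate behind the tag, same lean, y -38 to 38, top at 108 mm above the bench, x = 24; clip behind to x = 25, lower. Only tabs stand above 110 mm.
- holder_4: Tag holder, fixed at the back of one of a wooden rack's four bays (104 mm apart). Origin: foot of the tag's hinge, 66 mm above the bench; x to the back (away from the robot), y left, z up. Hinge leans back 22 deg from z towards x. Plate behind the tag, same lean, y -38 to 38, top at 108 mm above the bench, x = 24; clip behind to x = 25, lower. Only tabs stand above 110 mm.
- tag_1 (a joint): Leaf of holder_1. 0: lies left (y+), tag shows red; 1.57: juts out at the robot; 3.14: lies right (y-), green. 36 long, 3 thick, 45 g. Its finger tab, 12 to 36 mm from the hinge, rises over the plate to 134 mm above the bench (top at holder x = 27; 0 and 3.14), 147 at 1.57: a fingertip at 112 to 120 can push it from behind. Past 1.57 it falls flat by its own weight; under 1 N.
- tag_2 (a joint): Leaf of holder_2. 0: lies left (y+), tag shows red; 1.57: juts out at the robot; 3.14: lies right (y-), green. 36 long, 3 thick, 45 g. Its finger tab, 12 to 36 mm from the hinge, rises over the plate to 134 mm above the bench (top at holder x = 27; 0 and 3.14), 147 at 1.57: a fingertip at 112 to 120 can push it from behind. Past 1.57 it falls flat by its own weight; under 1 N.
- tag_3 (a joint): Leaf of holder_3. 0: lies left (y+), tag shows red; 1.57: juts out at the robot; 3.14: lies right (y-), green. 36 long, 3 thick, 45 g. Its finger tab, 12 to 36 mm from the hinge, rises over the plate to 134 mm above the bench (top at holder x = 27; 0 and 3.14), 147 at 1.57: a fingertip at 112 to 120 can push it from behind. Past 1.57 it falls flat by its own weight; under 1 N.
- tag_4 (a joint): Leaf of holder_4. 0: lies left (y+), tag shows red; 1.57: juts out at the robot; 3.14: lies right (y-), green. 36 long, 3 thick, 45 g. Its finger tab, 12 to 36 mm from the hinge, rises over the plate to 134 mm above the bench (top at holder x = 27; 0 and 3.14), 147 at 1.57: a fingertip at 112 to 120 can push it from behind. Past 1.57 it falls flat by its own weight; under 1 N.
- bin_1: Black open stock bin, 82 (x) by 86 (y) by 36 mm, fixed in one bay, its centre 50 mm in front of that bay's tag hinge. Origin: centre of its underside, 10 mm above the bench; axes as the holders. 2 by 2 pockets, centres at x = +-20, y = +-21 mm. It is full when all four pockets hold a bur box.
- bin_2: Black open stock bin, 82 (x) by 86 (y) by 36 mm, fixed in one bay, its centre 50 mm in front of that bay's tag hinge. Origin: centre of its underside, 10 mm above the bench; axes as the holders. 2 by 2 pockets, centres at x = +-20, y = +-21 mm. It is full when all four pockets hold a bur box.
- bin_3: Black open stock bin, 82 (x) by 86 (y) by 36 mm, fixed in one bay, its centre 50 mm in front of that bay's tag hinge. Origin: centre of its underside, 10 mm above the bench; axes as the holders. 2 by 2 pockets, centres at x = +-20, y = +-21 mm. It is full when all four pockets hold a bur box.
- bin_4: Black open stock bin, 82 (x) by 86 (y) by 36 mm, fixed in one bay, its centre 50 mm in front of that bay's tag hinge. Origin: centre of its underside, 10 mm above the bench; axes as the holders. 2 by 2 pockets, centres at x = +-20, y = +-21 mm. It is full when all four pockets hold a bur box.
- box_1: Bur box, small upright clear box of burs, 28 x 30 x 48 mm, loose in a pocket of one of the bins; its top is 61 mm above the bench. Origin: centre of its underside. Not to be lifted or shifted.
- box_2: Bur box, small upright clear box of burs, 28 x 30 x 48 mm, loose in a pocket of one of the bins; its top is 61 mm above the bench. Origin: centre of its underside. Not to be lifted or shifted.
- box_3: Bur box, small upright clear box of burs, 28 x 30 x 48 mm, loose in a pocket of one of the bins; its top is 61 mm above the bench. Origin: centre of its underside. Not to be lifted or shifted.
- box_4: Bur box, small upright clear box of burs, 28 x 30 x 48 mm, loose in a pocket of one of the bins; its top is 61 mm above the bench. Origin: centre of its underside. Not to be lifted or shifted.
- box_5: Bur box, small upright clear box of burs, 28 x 30 x 48 mm, loose in a pocket of one of the bins; its top is 61 mm above the bench. Origin: centre of its underside. Not to be lifted or shifted.
- box_6: Bur box, small upright clear box of burs, 28 x 30 x 48 mm, loose in a pocket of one of the bins; its top is 61 mm above the bench. Origin: centre of its underside. Not to be lifted or shifted.
- box_7: Bur box, small upright clear box of burs, 28 x 30 x 48 mm, loose in a pocket of one of the bins; its top is 61 mm above the bench. Origin: centre of its underside. Not to be lifted or shifted.
- box_8: Bur box, small upright clear box of burs, 28 x 30 x 48 mm, loose in a pocket of one of the bins; its top is 61 mm above the bench. Origin: centre of its underside. Not to be lifted or shifted.
- box_9: Bur box, small upright clear box of burs, 28 x 30 x 48 mm, loose in a pocket of one of the bins; its top is 61 mm above the bench. Origin: centre of its underside. Not to be lifted or shifted.
- box_10: Bur box, small upright clear box of burs, 28 x 30 x 48 mm, loose in a pocket of one of the bins; its top is 61 mm above the bench. Origin: centre of its underside. Not to be lifted or shifted.
- tweezers: Steel tweezers, 14 x 142 x 9 mm, loose on the bench in front of the rack. Origin: centre of the underside. Bystander.
- wax_spool: Wooden spool of green binding wire, 44 mm across, 34 high, loose on the bench behind the rack. Origin: centre of the underside. Bystander.

How it is judged:
By the outcome, as a careful person would: the job done as asked, in the order asked, and still so for the second after the job is handed in, with the robot touching nothing.
It also fails if it takes over 38 s, if anything falls off the work surface, if the arm or the gripper's body presses on something with over 40 N, if the wrist force passes 120 N, or if a joint passes its speed limit or range.

## Working session

There is one attempt and no reset: what is moved stays moved. The work goes in short steps, Python scripts to look and compute and a tool call to move; the robot and the scene stay as the last step left them, time stands still between calls to the robot, and variables do not carry over. Pictures are saved under pics/ and viewed, and the job is handed in when it is done.

Besides the shell and the picture viewer there is one more tool, called by a JSON object that holds its "api" and its "payload". play_rows: Moves the arm, as the interface text tells. Its arguments: {"type":"object","properties":{"motion":{"type":"array","items":{"type":"array"}},"squeeze":{"type":"number"}},"required":["motion"]}

```bash
mkdir -p pics; ls; python3 - <<'E'
from plant import r
import cv2
for n in("scene","side","wrist"):
    m=r.camera_model(n); print(n,m)
    cv2.imwrite(f"pics/{n}0.png",r.camera(n)[:,:,::-1])
s=r.state();print(s['t'],s['tool_pos'],s['orientation'],s['grip_width'],s['ft_force'])
E
```

```text
pics
scene {'fx': 469.0631373703735, 'fy': 469.0631373703735, 'cx': 324.43116369303664, 'cy': 192.4539700415701, 'dist': array([0.04582462, 0.        , 0.        , 0.        , 0.        ]), 'rvec': array([ 2.28118337, -1.03733618,  0.34034742]), 'tvec': array([-344.34098551,  413.67338122,  783.00075166])}
side {'fx': 404.05826746511894, 'fy': 404.05826746511894, 'cx': 321.8227318001213, 'cy': 193.4036796682935, 'dist': array([-0.09039075,  0.        ,  0.        ,  0.        ,  0.        ]), 'rvec': array([ 0.06775098, -2.67105859,  1.62326442]), 'tvec': array([569.36453244,  39.68724703, 926.70816633])}
wrist {'fx': 336.16896454577994, 'fy': 336.16896454577994, 'cx': 318.85263672429164, 'cy': 202.46105424152455, 'dist': array([-0.00995225,  0.        ,  0.        ,  0.        ,  0.        ]), 'rvec': array([-1.66220977,  2.46661903,  0.32751334]), 'tvec': array([624.49967084, -34.56945278, 378.30152711])}
0.15 [233.84820051 579.14488467 230.5099559 ] [[-5.39290866e-04 -3.74583704e-01 -9.27192945e-01]
 [-1.50080777e-03 -9.27191733e-01  3.74584087e-01]
 [-9.99998728e-01  1.59354816e-03 -6.21521008e-05]] 85.26826566854963 [-0.66144842 -0.24482897 -0.05866994]
```

View pics/scene0.png

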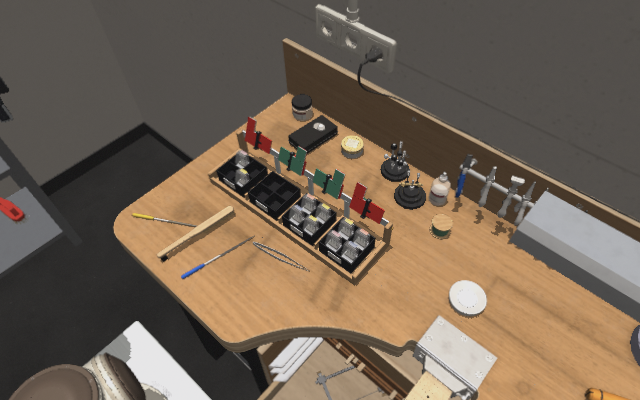

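View pics/side0.png

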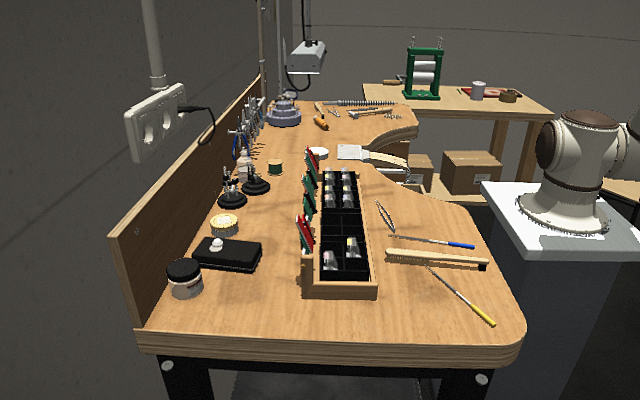

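View pics/wrist0.png

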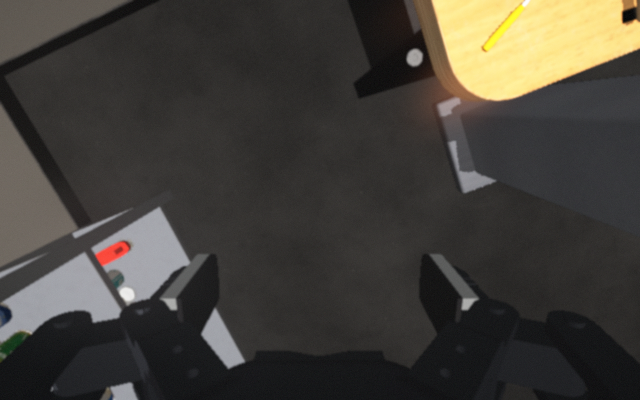

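```bash
python3 - <<'E'
import cv2
a=cv2.imread("pics/scene0.png")[110:285,200:400]
cv2.imwrite("pics/s_crop.png",cv2.resize(a,None,fx=3.4,fy=3.4,interpolation=cv2.INTER_CUBIC)[:600,:800])
a=cv2.imread("pics/side0.png")[140:300,280:400]
cv2.imwrite("pics/side_crop.png",cv2.resize(a,None,fx=3.7,fy=3.7,interpolation=cv2.INTER_CUBIC)[:600,:800])
E
```

```text
(no output)
```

View pics/s_crop.png

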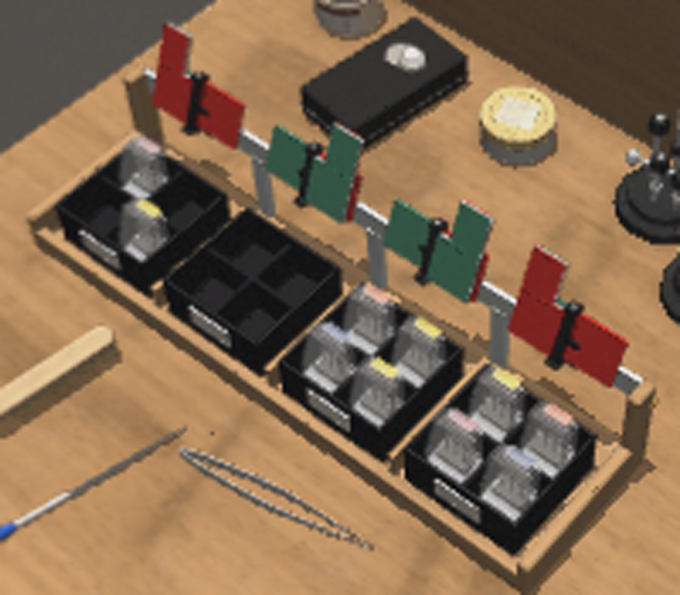

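View pics/side_crop.png

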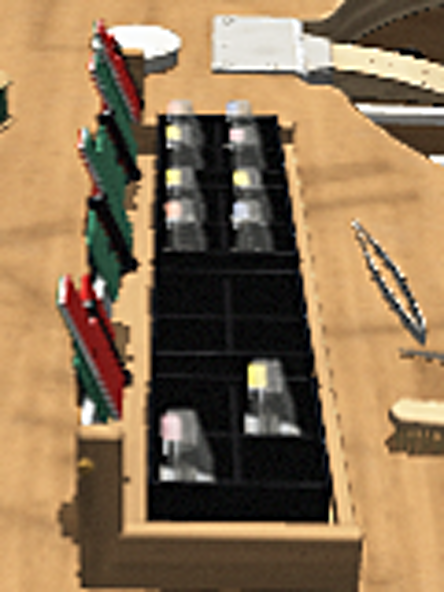

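```bash
cat > h.py <<'E'
import numpy as np,cv2
def ray(m,uv):
    K=np.array([[m['fx'],0,m['cx']],[0,m['fy'],m['cy']],[0,0,1]])
    n=cv2.undistortPoints(np.array([[uv]],float),K,np.array(m['dist']))[0,0]
    R,_=cv2.Rodrigues(np.array(m['rvec'])); t=np.array(m['tvec'])
    return -R.T@t, R.T@np.array([n[0],n[1],1.])
def onz(m,uv,z):
    c,d=ray(m,uv); return c+d*(z-c[2])/d[2]
def proj(m,p):
    K=np.array([[m['fx'],0,m['cx']],[0,m['fy'],m['cy']],[0,0,1]])
    return cv2.projectPoints(np.array(p,float).reshape(-1,1,3),np.array(m['rvec']),np.array(m['tvec']),K,np.array(m['dist']))[0][:,0]
E
python3 - <<'E'
from plant import r
from h import *
m=r.camera_model("scene")
np.set_printoptions(precision=1,suppress=True)
a=np.array([(165,25),(190,40),(335,125),(362,138),(463,203),(492,215),(537,247),(565,262)])/3.4+[200,110]
P=[onz(m,u,134) for u in a]
for p in P: print(p[:2])
print([np.linalg.norm(P[i+1]-P[i]) for i in (0,2,4,6)],np.linalg.norm(P[6]-P[0]),np.linalg.norm(P[4]-P[2]),np.linalg.norm(P[7]-P[1]))
img=cv2.imread("pics/scene0.png")
hsv=cv2.cvtColor(img,cv2.COLOR_BGR2HSV)
red=((hsv[...,0]<8)|(hsv[...,0]>172))&(hsv[...,1]>150)&(hsv[...,2]>60)
gr=(hsv[...,0]>60)&(hsv[...,0]<95)&(hsv[...,1]>90)
for k in(red,gr):
    k[:110]=0;k[240:]=0;k[:,:200]=0;k[:,395:]=0
    for c in cv2.findContours(k.astype('uint8'),0,1)[0]:
        if cv2.contourArea(c)>60: print(cv2.contourArea(c),cv2.approxPolyDP(c,1.5,True)[:,0].tolist())
E
```

```text
[592.5 290.7]
[593.4 267.5]
[599.5 141. ]
[602.3 120.3]
[602.6  37. ]
[606.7  17.5]
[604.9 -18.7]
[606.7 -38.4]
[np.float64(23.278065717303253), np.float64(20.838895267897236), np.float64(19.92081355195132), np.float64(19.732187877939207)] 309.67136986344815 103.99477107074888 306.1005245991441
210.0 [[370, 202], [368, 206], [370, 212], [365, 214], [379, 223], [384, 210]]
291.0 [[357, 183], [349, 206], [361, 214], [365, 203], [362, 199], [365, 188]]
146.5 [[260, 134], [259, 140], [261, 143], [258, 144], [258, 147], [268, 153], [271, 140]]
186.5 [[248, 117], [245, 140], [254, 145], [256, 135], [253, 132], [254, 121]]
224.0 [[336, 170], [333, 180], [328, 180], [326, 191], [334, 196], [337, 194], [342, 174]]
127.5 [[316, 169], [313, 181], [323, 187], [322, 182], [325, 180], [325, 174]]
193.5 [[298, 148], [296, 157], [292, 157], [290, 168], [299, 173], [304, 151]]
101.0 [[281, 148], [279, 159], [287, 164], [288, 151]]
```

```bash
python3 - <<'E'
from plant import r
from h import *
np.set_printoptions(precision=1,suppress=True)
th=np.radians(2.2);X=np.array([np.cos(th),np.sin(th),0]);Y=np.array([-np.sin(th),np.cos(th),0])
c=np.array([601.1,102,0])-27*X   # rack mid at hinge foot
print("mid",c)
for n in("scene","side"):
    m=r.camera_model(n); im=cv2.imread(f"pics/{n}0.png"); s=4
    big=cv2.resize(im,None,fx=s,fy=s,interpolation=cv2.INTER_CUBIC)
    def dot(p,col):
        u=proj(m,p)[0]; cv2.circle(big,tuple(int(v) for v in (u+.5)*s),3,col,-1); return u
    for i,sg in zip(range(4),(1,-1,-1,1)):
        H=c+Y*(156-104*i)
        for a in(12,36): dot(H+27*X+Y*sg*a+[0,0,134],(255,255,0))
        dot(H+[0,0,66],(255,0,255)); dot(H+17*X+[0,0,108],(0,255,255))
        for a in(-41,41):
            for b in(-43,43): dot(H+X*(-50+a)+Y*b+[0,0,46],(255,0,0))
    if n=="scene": big=big[110*s:285*s,200*s:400*s]
    else: big=big[140*s:290*s,280*s:390*s]
    cv2.imwrite(f"pics/{n}_ov.png",big[:600*2,:800])
    print(big.shape)
im=cv2.imread("pics/scene_ov.png");cv2.imwrite("pics/scene_ov2.png",im[:600])
E
```

```text
mid [574.1 101.    0. ]
(700, 800, 3)
(600, 440, 3)
```

View pics/scene_ov2.png

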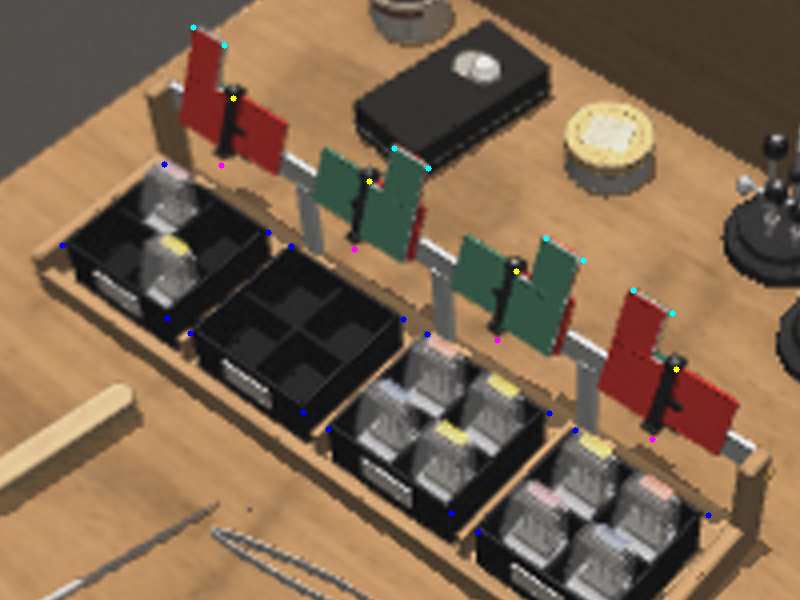

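View pics/side_ov.png

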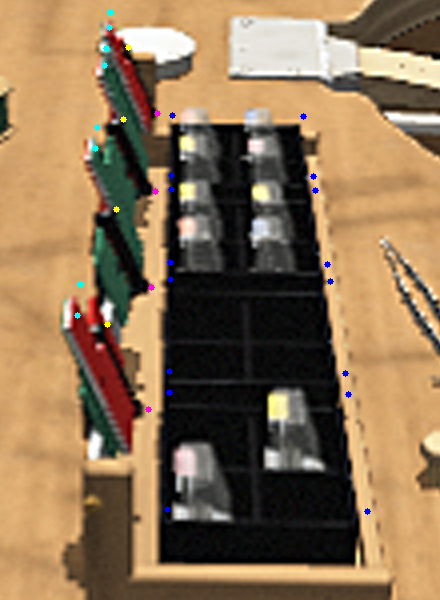

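```bash
python3 - <<'E'
from plant import r
from h import *
m=r.camera_model("wrist");s=r.state()
R=np.array(s['orientation']);c,d=ray(m,(m['cx'],m['cy']))
print(R.T@(c-s['tool_pos']),R.T@d,s['t'])
E
```

```text
[-142.76905905   -0.30014352  -66.30119863] [ 9.65051679e-01 -4.36139272e-04  2.62059280e-01] 0.15
```

{"api": "play_rows", "payload": {"motion": [[[0,0,0],-0.8,0],[[0,0,0],-0.8,0],[[0,0,0],-0.8,0],[[0,0,0],-0.8,0],[[0,0,0],-0.8,0]], "squeeze": 20}}

```text
t: 0.57
tool_pos: [233.9, 579.3, 230.8]
orientation: [[-0.0, 0.039, -0.999], [-0.001, -0.999, -0.039], [-1.0, 0.001, 0.0]]
ft_force: [-0.7, -0.7, 0.3]
grip_width: 25.5
```

{"api": "play_rows", "payload": {"motion": [[[0,0.5,-0.2],0,0],[[0,0.96,-0.52],0,0],[[0,0.96,-0.52],0,0],[[0,0.96,-0.52],0,0],[[0,0.96,-0.52],0,0],[[0,0.96,-0.52],0,0],[[0,0.96,-0.52],0,0],[[0,0.96,-0.52],0,0],[[0,0.96,-0.52],0,0],[[0,0.96,-0.52],0,0]]}}

```text
t: 1.4
tool_pos: [364.2, 353.3, 231.2]
orientation: [[-0.0, 0.033, -0.999], [-0.0, -0.999, -0.033], [-1.0, 0.0, 0.0]]
ft_force: [0.6, 0.3, 0.8]
grip_width: 0.1
```

{"api": "play_rows", "payload": {"motion": [[[0,0.96,-0.52],0,0],[[0,0.96,-0.52],0,0],[[0,0.96,-0.52],0,0],[[0,0.96,-0.52],0,0],[[0,0.96,-0.52],0,0],[[0,0.96,-0.52],0,0],[[0,0.96,-0.52],0,0],[[0,0.96,-0.52],0,0],[[0,0.96,-0.52],0,0],[[0,0.96,-0.52],0,0]]}}

```text
t: 2.23
tool_pos: [502.2, 118.2, 231.2]
orientation: [[-0.0, 0.033, -0.999], [-0.0, -0.999, -0.033], [-1.0, 0.0, 0.0]]
ft_force: [1.5, 0.4, -0.3]
grip_width: -0.1
```

{"api": "play_rows", "payload": {"motion": [[[0,0.96,-0.7],0,0],[[0,0.96,-0.7],0,0],[[0,0.5,-0.4],0,0],[[0,0,0],0,0],[[0,0,0],0,0]]}}

```text
t: 2.65
tool_pos: [548.9, 60.1, 230.8]
orientation: [[-0.001, 0.032, -0.999], [-0.0, -0.999, -0.032], [-1.0, 0.0, 0.001]]
ft_force: [-0.2, 0.0, -0.3]
grip_width: -0.2
```

```bash
python3 - <<'E'
from plant import r
import cv2
from h import *
m=r.camera_model("wrist"); s=r.state();print(s['t'],s['tool_pos'],s['dq'])
im=r.camera("wrist")[:,:,::-1]; cv2.imwrite("pics/w1.png",im)
import pickle; pickle.dump(m,open("m1.pkl","wb"))
E
```

```text
2.65 [548.93327268  60.13584166 230.778318  ] [ 1.84384578 -0.91185288 -0.52500266 -0.27490549 -0.09149041  0.00593731]
```

View pics/w1.png

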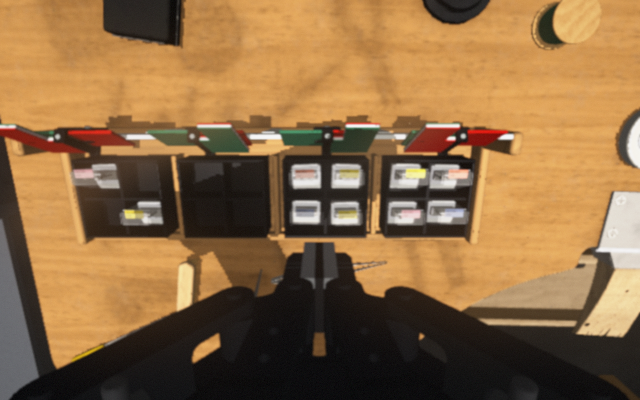

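```bash
python3 - <<'E'
import cv2
im=cv2.imread("pics/w1.png")
a=im[110:165,180:310]; b=im[110:165,370:520]
f=lambda a:cv2.resize(a,(780,330),interpolation=cv2.INTER_CUBIC)
a=cv2.resize(a,None,fx=5,fy=5,interpolation=cv2.INTER_CUBIC);b=cv2.resize(b,None,fx=5,fy=5,interpolation=cv2.INTER_CUBIC)
import numpy as np
o=np.zeros((560,760,3),'uint8');o[:275,:650]=a;o[280:555,:750]=b
cv2.imwrite("pics/w1z.png",o)
E
```

```text
(no output)
```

View pics/w1z.png

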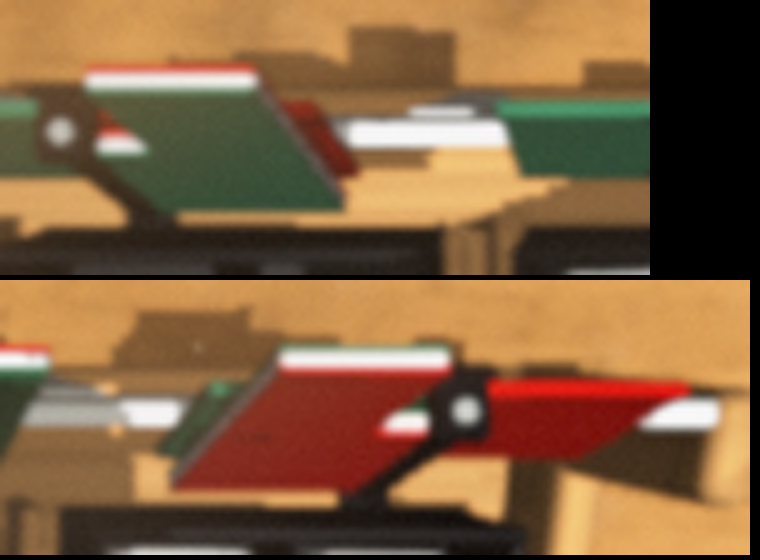

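```bash
python3 - <<'E'
from h import *
import pickle
m=pickle.load(open("m1.pkl","rb"))
for n,u in dict(Bl=(197,123.2),Br=(231.6,123.2),Bf=(214,128),Dl=(425.6,123),Dr=(460.4,123),Df=(443,128)).items(): print(n,onz(m,u,134).round(1))
print('D hinge',onz(m,(370+466/5-.5,110+130/5-.5),111).round(1),'B hinge',onz(m,(180+60/5-.5,110+130/5-.5),111).round(1))
E
```

```text
Bl [604.6 146.9 134. ]
Br [605.3 122.9 134. ]
Bf [601.7 135.3 134. ]
Dl [609.7 -11.8 134. ]
Dr [610.5 -36.  134. ]
Df [606.7 -24.4 134. ]
D hinge [600.7 -48.6 111. ] B hinge [594.2 159.9 111. ]
```

{"api": "play_rows", "payload": {"motion": [[[0,-0.4,-0.5],0,0],[[0,-0.8,-0.9],0,0],[[0,-0.8,-0.9],0,0],[[0,-0.6,-0.8],0,0],[[0,-0.2,-0.27],0,0],[[0.3,0,0],0,0],[[0.6,0,0],0,0],[[0.6,0,0],0,0],[[0.3,0,0],0,0],[[0,0,0],0,0]]}}

```text
t: 3.53
tool_pos: [628.7, 133.5, 184.0]
orientation: [[-0.005, 0.035, -0.999], [-0.002, -0.999, -0.035], [-1.0, 0.001, 0.005]]
ft_force: [-0.7, -1.0, 1.1]
grip_width: 0.3
```

```bash
python3 - <<'E'
from plant import r
import cv2
s=r.state();print(s['t'],s['tool_pos'],s['orientation'])
for n in ("side","wrist"):
  im=r.camera(n)[:,:,::-1]; 
  if n=="side": im=cv2.resize(im[60:260,230:450],None,fx=3,fy=3,interpolation=cv2.INTER_CUBIC)
  cv2.imwrite(f"pics/{n}2.png",im)
E
```

```text
3.5333 [628.6924213  133.47945031 184.01837436] [[-0.00503941  0.03481925 -0.99938092]
 [-0.0016055  -0.9993926  -0.03481156]
 [-0.99998601  0.00142908  0.00509226]]
```

View pics/side2.png

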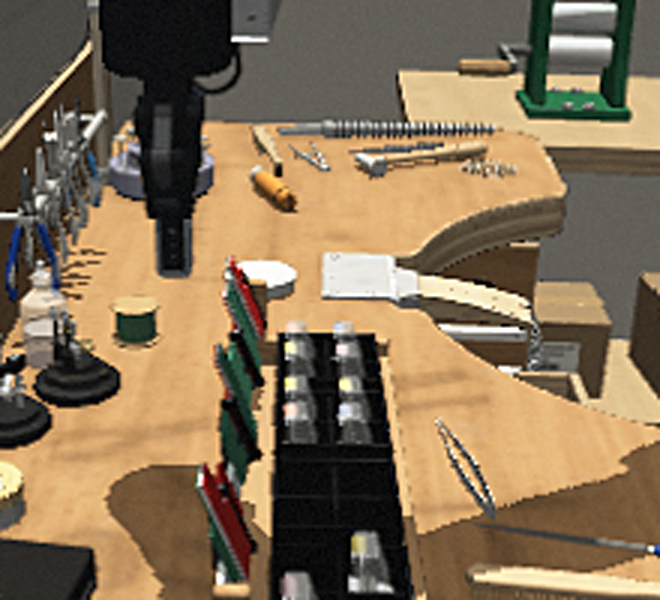

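View pics/wrist2.png

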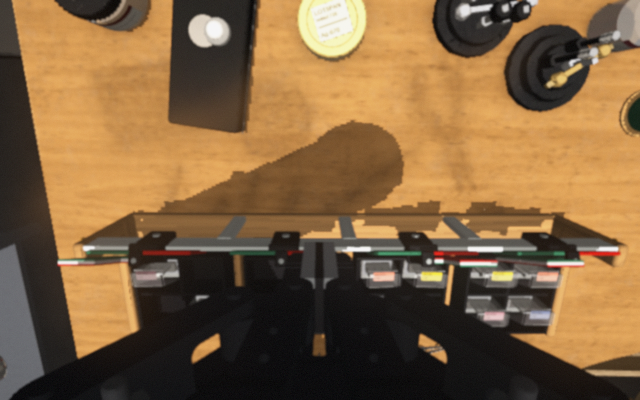

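{"api": "play_rows", "payload": {"motion": [[[0.3,0,0],0,0],[[0.6,0,0],0,0],[[0.6,0,0],0,0],[[0.6,0,0],0,0],[[0.4,0,0],0,0],[[0.2,0,0],0,0],[[0,0,0],0,0],[[0,0,0],0,0]]}}

```text
t: 4.3
tool_pos: [631.6, 134.3, 119.4]
orientation: [[0.001, 0.035, -0.999], [0.0, -0.999, -0.035], [-1.0, -0.0, -0.001]]
ft_force: [0.2, 0.7, 0.7]
grip_width: 0.2
```

{"api": "play_rows", "payload": {"motion": [[[0.08,0,0.3],0,0],[[0.04,0,0.2],0,0],[[0,0,0.15],0,0],[[0,0.03,0.15],0,0],[[0,0.03,0.15],0,0],[[0,0,0.15],0,0],[[0,0,0.15],0,0],[[0,0,0],0,0]]}}

```text
t: 4.97
tool_pos: [599.1, 131.5, 115.9]
orientation: [[-0.001, 0.035, -0.999], [-0.0, -0.999, -0.035], [-1.0, 0.0, 0.001]]
ft_force: [-0.2, -0.1, -0.4]
grip_width: 0.2
```

```bash
python3 - <<'E'
from plant import r
import cv2
im=r.camera("scene")[:,:,::-1]; 
cv2.imwrite(f"pics/s3.png",cv2.resize(im[90:270,200:400],None,fx=3,fy=3,interpolation=cv2.INTER_CUBIC))
s=r.state();print(s['tool_pos'],s['ft_force'])
E
```

```text
[599.47197254 131.50686586 115.91400585] [-0.74775067 -0.41740594 -1.59462345]
```

View pics/s3.png

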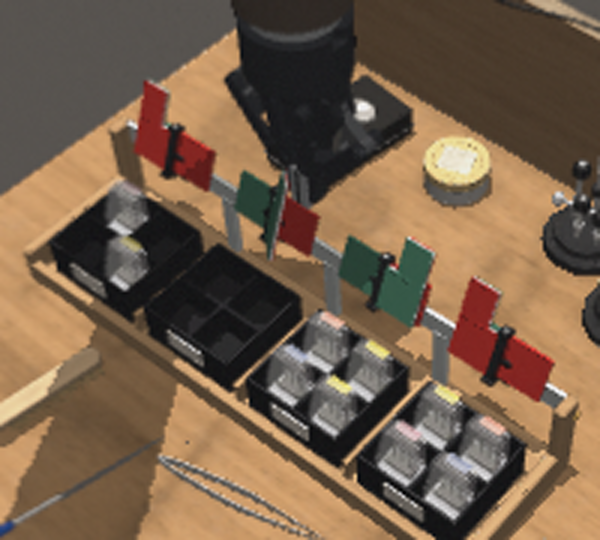

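{"api": "play_rows", "payload": {"motion": [[[0,-0.08,0.14],0,0],[[0,-0.08,0.14],0,0],[[0,-0.1,0.14],0,0],[[0,-0.14,0.08],0,0],[[0,-0.14,0.06],0,0],[[0,-0.14,0],0,0],[[0,-0.14,0],0,0],[[0,0,0],0,0]]}}

```text
t: 5.68
tool_pos: [585.3, 152.4, 115.8]
orientation: [[0.0, 0.036, -0.999], [0.0, -0.999, -0.036], [-1.0, -0.0, -0.0]]
ft_force: [-0.1, -0.3, -0.1]
grip_width: 0.2
```

```bash
python3 - <<'E'
from plant import r
import cv2
im=r.camera("scene")[:,:,::-1]; 
cv2.imwrite(f"pics/s4.png",cv2.resize(im[90:270,200:400],None,fx=3,fy=3,interpolation=cv2.INTER_CUBIC))
s=r.state();print(s['tool_pos'],s['ft_force'])
E
```

```text
[585.27917623 152.12456613 115.75211436] [-0.30138573  0.43437234 -0.56679036]
```

View pics/s4.png

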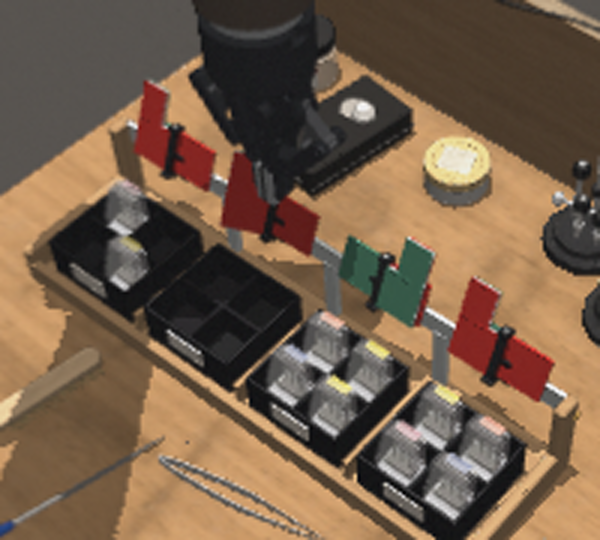

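{"api": "play_rows", "payload": {"motion": [[[0,0.2,0.2],0,0],[[0,0.1,0.1],0,0],[[-0.4,0,0],0,0],[[-0.9,0,0],0,0],[[-0.9,0,0],0,0],[[-0.6,0,0],0,0],[[-0.2,0,0],0,0],[[0,0,0],0,0]]}}

```text
t: 6.4
tool_pos: [578.7, 144.0, 193.0]
orientation: [[0.004, 0.035, -0.999], [0.002, -0.999, -0.035], [-1.0, -0.002, -0.004]]
ft_force: [0.7, -0.5, 0.5]
grip_width: -0.2
```

{"api": "play_rows", "payload": {"motion": [[[0,0.4,-0.1],0,0],[[0,0.9,-0.28],0,0],[[0,0.9,-0.28],0,0],[[0,0.9,-0.28],0,0],[[0,0.9,-0.28],0,0],[[0,0.9,-0.28],0,0],[[0,0.9,-0.28],0,0],[[0,0.6,-0.15],0,0],[[0,0.28,-0.06],0,0],[[0,0,0],0,0]]}}

```text
t: 7.23
tool_pos: [633.0, -23.3, 189.1]
orientation: [[-0.003, 0.032, -0.999], [-0.001, -0.999, -0.032], [-1.0, 0.0, 0.003]]
ft_force: [-0.2, 0.4, -0.1]
grip_width: 0.2
```

{"api": "play_rows", "payload": {"motion": [[[0,0,0],0,0]]}}

```text
t: 7.32
tool_pos: [633.0, -21.6, 189.7]
orientation: [[-0.002, 0.034, -0.999], [-0.0, -0.999, -0.034], [-1.0, 0.0, 0.002]]
ft_force: [0.4, 1.2, 1.1]
grip_width: -0.1
```

```bash
python3 - <<'E'
from plant import r
import cv2
for n in ("side","wrist"):
  im=r.camera(n)[:,:,::-1]; 
  if n=="side": im=cv2.resize(im[60:260,230:450],None,fx=3,fy=3,interpolation=cv2.INTER_CUBIC)
  cv2.imwrite(f"pics/{n}5.png",im)
s=r.state();print(s['tool_pos'])
E
```

```text
[633.17252538 -20.64863007 190.40035868]
```

View pics/side5.png

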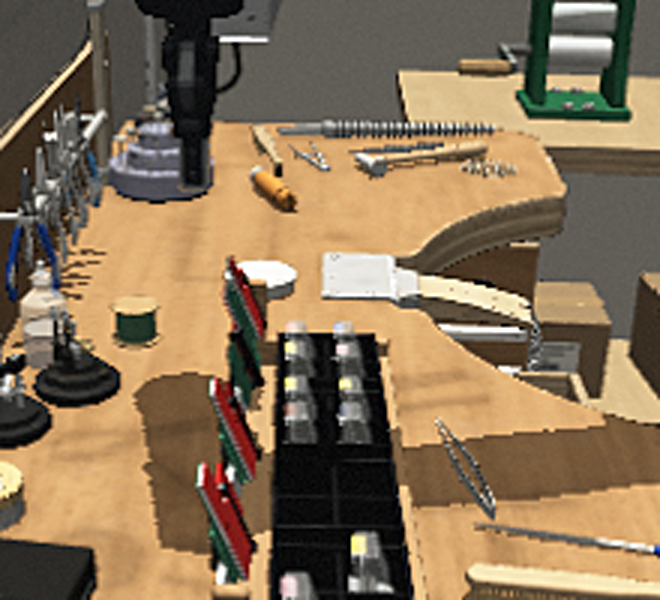

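View pics/wrist5.png

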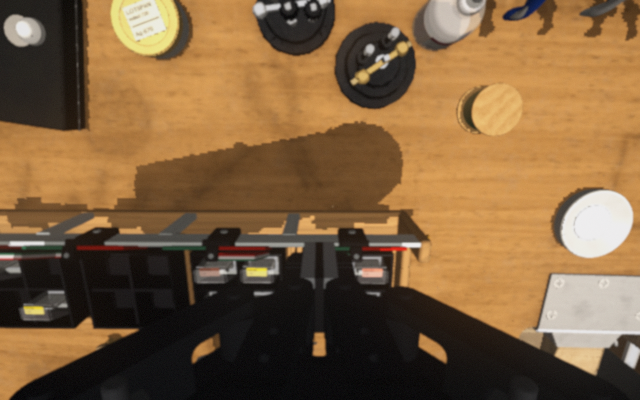

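Clear behind D's tab. B lies red. Descend 74 mm.

{"api": "play_rows", "payload": {"motion": [[[0.3,0,-0.04],0,0],[[0.6,0,0],0,0],[[0.6,0,0],0,0],[[0.6,0,0],0,0],[[0.5,0,0],0,0],[[0.3,0,0],0,0],[[0.06,0,0],0,0],[[0,0,0],0,0],[[0,0,0],0,0]]}}

```text
t: 8.17
tool_pos: [635.0, -21.0, 117.5]
orientation: [[0.001, 0.036, -0.999], [-0.0, -0.999, -0.036], [-1.0, 0.0, -0.001]]
ft_force: [-0.5, 0.3, -0.2]
grip_width: -0.0
```

{"api": "play_rows", "payload": {"motion": [[[0.04,0,0.3],0,0],[[0,0,0.2],0,0],[[0,0,0.15],0,0],[[0,-0.03,0.15],0,0],[[0,-0.03,0.15],0,0],[[0,0,0.15],0,0],[[0,0,0.15],0,0],[[0,0,0],0,0]]}}

```text
t: 8.83
tool_pos: [602.4, -20.9, 115.9]
orientation: [[-0.001, 0.035, -0.999], [0.0, -0.999, -0.035], [-1.0, -0.0, 0.001]]
ft_force: [-0.6, -0.1, 0.0]
grip_width: -0.2
```

```bash
python3 - <<'E'
from plant import r
import cv2
im=r.camera("scene")[:,:,::-1]; 
cv2.imwrite(f"pics/s6.png",cv2.resize(im[90:270,220:420],None,fx=3,fy=3,interpolation=cv2.INTER_CUBIC))
s=r.state();print(s['tool_pos'],s['ft_force'])
E
```

```text
[602.77161887 -20.89728727 115.84105231] [-0.43584633 -0.47618008  0.65460195]
```

View pics/s6.png

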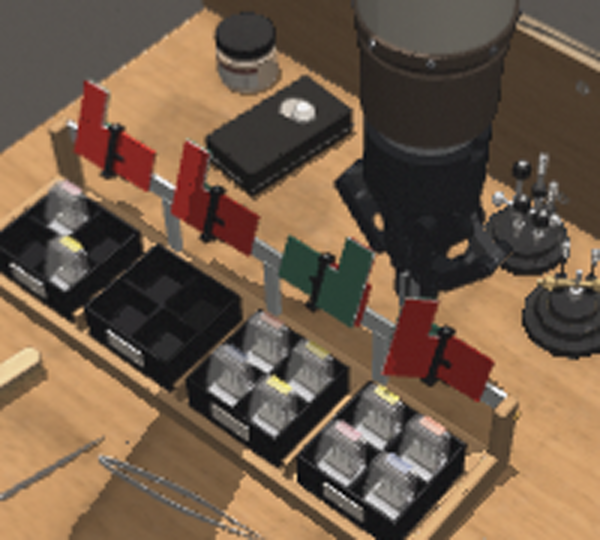

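{"api": "play_rows", "payload": {"motion": [[[0,0.08,0.14],0,0],[[0,0.08,0.14],0,0],[[0,0.1,0.12],0,0],[[0,0.14,0.06],0,0],[[0,0.14,0.04],0,0],[[0,0.14,0],0,0],[[0,0.14,0],0,0],[[0,0,0],0,0]]}}

```text
t: 9.55
tool_pos: [591.5, -42.6, 115.8]
orientation: [[-0.0, 0.034, -0.999], [-0.0, -0.999, -0.034], [-1.0, 0.0, 0.0]]
ft_force: [-0.1, -0.2, -0.3]
grip_width: -0.5
```

```bash
python3 - <<'E'
from plant import r
import cv2
im=r.camera("scene")[:,:,::-1]; 
cv2.imwrite(f"pics/s7.png",cv2.resize(im[90:270,220:420],None,fx=3,fy=3,interpolation=cv2.INTER_CUBIC))
s=r.state();print(s['tool_pos'],s['ft_force'])
E
```

```text
[591.53472983 -42.32348438 115.74635846] [-0.48235866 -1.2681691   0.05876714]
```

View pics/s7.png

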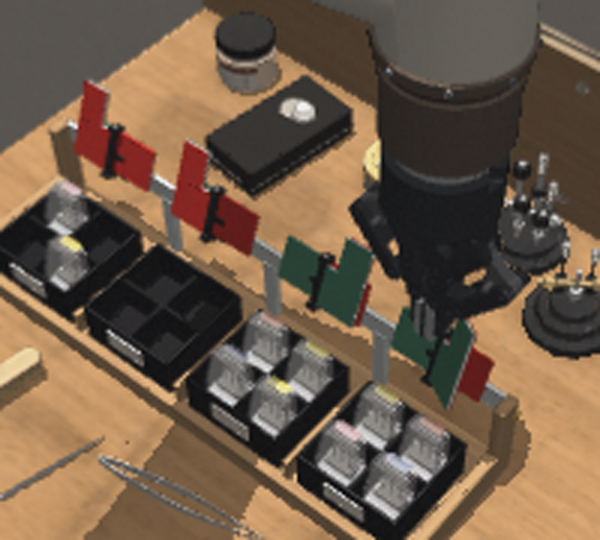

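{"api": "play_rows", "payload": {"motion": [[[0,0,0],0,0],[[0,-0.2,0.2],0,0],[[0,-0.1,0.1],0,0],[[-0.4,0,0],0,0],[[-0.9,0,0],0,0],[[-0.9,0,0],0,0],[[-0.9,0,0],0,0],[[-0.6,0,0],0,0],[[-0.2,0,0],0,0],[[0,0,0],0,0]]}}

```text
t: 10.43
tool_pos: [584.5, -34.3, 215.5]
orientation: [[0.004, 0.036, -0.999], [0.001, -0.999, -0.036], [-1.0, -0.001, -0.004]]
ft_force: [0.4, 0.8, -0.1]
grip_width: -0.1
```

{"api": "play_rows", "payload": {"motion": [[[0,0,0.4],0,0],[[0,0,0.8],0,0],[[0,0,0.8],0,0],[[0,0,0.4],0,0],[[0,0,0],0,0],[[0,0,0],0,0],[[0,0,0],0,0]]}}

```text
t: 11.02
tool_pos: [524.4, -36.6, 213.1]
orientation: [[0.0, 0.035, -0.999], [-0.0, -0.999, -0.035], [-1.0, 0.0, -0.0]]
ft_force: [0.1, -0.4, -0.0]
grip_width: -0.1
```

```bash
python3 - <<'E'
from plant import r
import cv2
for n in ("scene","wrist"):
  im=r.camera(n)[:,:,::-1]; 
  if n=="scene": im=cv2.resize(im[90:285,200:420],None,fx=3,fy=3,interpolation=cv2.INTER_CUBIC)
  cv2.imwrite(f"pics/{n}8.png",im)
s=r.state();print(s['t'],s['tool_pos'],s['ft_force'])
E
```

```text
11.1167 [524.54460919 -36.6239693  213.03110332] [ 0.45452956  0.39769372 -0.73663805]
```

View pics/scene8.png

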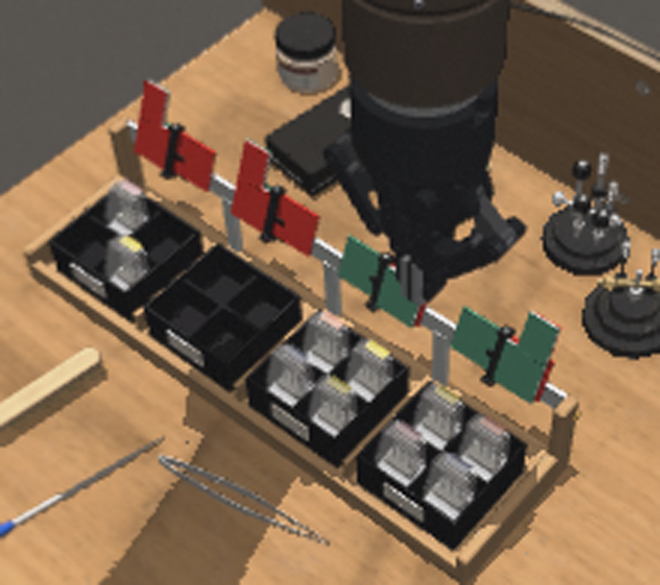

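View pics/wrist8.png

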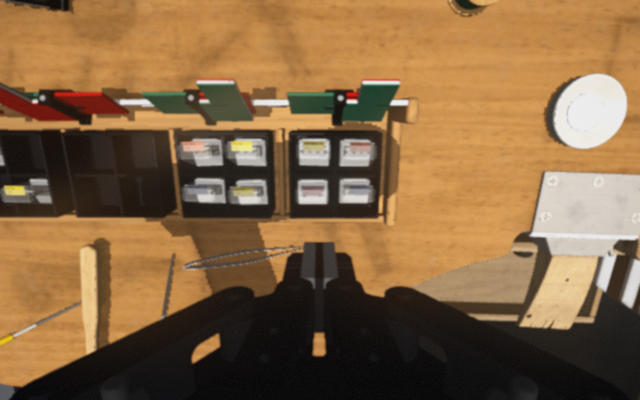

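```bash
python3 -c "
from plant import r
print(r.close_job(), r.state()['t'])"
```

```text
the job is handed in; nothing more can be done
the job is handed in; nothing more can be done
```

The two wrong tags are flipped and the job is handed in. It took about 11 s of the 38 s allowed.

- **Bins:** counting from the robot's left, they hold 2, 0, 4 and 4 bur boxes.
- **Second bin (empty):** it showed green; I pushed its tab from behind with the shut fingers, and it tipped over to red.
- **Fourth bin (full):** it showed red; I flipped it the same way to green.
- **First and third tags:** already right, so I left them alone.

**Last checks:** the final scene picture shows all four tags lying flat as red, red, green, green. The wrist picture agrees for the last three, but it cuts off the first bin and its tag. The boxes and tweezers look unmoved. I did not check the wire spool separately, since it is mostly out of frame; the fingers never came near it. The force readings after each move stayed under about 2 N, and the gripper ended clear of everything at z ≈ 213 mm.

**A disagreement:** my first estimate of the tabs, from the scene camera alone, was about 4 mm too close to the robot. The side camera suggested this, and the wrist camera gave the positions I used.

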